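# Check a cork footbed with a sprung hand gauge

### The job

Pull the pencil-shaped hardness gauge up out of the sprung catch of its holder and, holding it upright, press its sprung tip gently onto the three dots of the cork footbed, one after the other: first the heel, then the arch (the middle dot), then the ball of the foot, staying on each dot for about half a second. Then stand the gauge, tip down, in the empty pocket of the wooden block and let go of it. Do not shove the footbed about, and leave the jar, the hammer and the rasp alone.

Things in the scene. Friction and masses are not known exactly. Their poses are not given: they have to be found in the camera images.
- gauge: pencil-shaped aluminium hand gauge, 142 mm long plus tip, 0.13 kg, upright in the holder at the start. Origin: centre of the housing's flat lower face; z up along it. Housing 22 mm diameter (z 0 to 78 mm), waist 16 mm at z 53 to 57; black rubber grip 25 mm diameter, z 80 to 138. Its holder's catch grips the waist
- gauge_tip (a point): lowest point of the gauge's ball-ended steel tip (8 mm diameter), 9 mm below the gauge's origin while not pressed. The tip springs in by up to 6 mm: it starts to move at 3 N and is fully in at 6.6 N; beyond that the gauge is rigid. This point moves with the tip
- gauge_grip (a point): the point on the gauge's axis in the middle of the part of the rubber grip to hold, 116 mm above the gauge's origin, 26 mm below its upper end
- holder: fixed holder, origin centre of underside. Black base 70 x 70 x 12 mm, grey collar 44 x 44 mm up to z = 28 mm with 27 mm bore, two aluminium posts at y = +-31 mm up to z = 82 mm with sprung jaws on the gauge's waist (z = 67). The gauge's origin is at z = 12 mm, its top at 154. Straight up it takes about 7 to 12 N; it is clear of the jaws after a lift of 70 mm
- footbed: a right-foot shoe footbed of cork lying loose on the bench, 230 mm long, up to 83 mm wide, 10 to 29 mm high, 0.4 kg, narrower at the heel. Origin: underside, middle of its length; x points to the toes, y to the arch side (inner side), z up. It has three equal round black dots, 14 mm in diameter, on its top
- mark_heel (a point): centre of the dot on the heel, on the footbed's top surface, 78 mm behind the footbed's origin (22.5 mm high)
- mark_arch (a point): centre of the middle dot, on the arch, on the top surface, which slopes by about 10 degrees here (about 25 mm high)
- mark_ball (a point): centre of the dot on the ball of the foot, in the wide front part, on the top surface (about 15 mm high)
- block: a wooden block fixed to the bench, 150 (x) x 80 (y) x 75 mm high, with two round pockets in its top. Origin: centre of the underside. The pocket at x = -36 mm is full of wooden pins that stand up to 83 mm above the bench; the one at x = +36 mm is empty
- pocket (a point): centre of the mouth of the empty pocket, 75 mm above the bench; the pocket is a vertical bore of 43 mm diameter and 60 mm depth
- jar: a squat glass jar with a brush in it, 72 mm in diameter, 62 mm high, the brush up to 175 mm; loose; origin: centre of the underside. To be left alone
- hammer: a hammer lying on the bench; loose; origin under it, x along the handle to the head. To be left alone
- rasp: a rasp with a wooden handle lying on the bench, 250 mm long, 24 mm wide; loose; origin under it, x along it away from the handle. To be left alone
Mind the look-alikes: they are no part of the job. Of the things that look like the gauge, the smallest one is meant.

How it is judged:
By the outcome, as a careful person would: the job done as asked, in the order asked, and still so for the second after the job is handed in, with the robot touching nothing.
It also fails if it takes over 54 s, if anything falls off the work surface, if the arm or the gripper's body presses on something with over 40 N, if the wrist force passes 120 N, or if a joint passes its speed limit or range.

### The arm

A 6-joint arm with a two-finger parallel gripper is mounted at the origin on the work surface. World frame = base frame: x ahead of the robot, y to its left, z up, the work surface at z = 0. Lengths are in mm, angles in rad, forces in N, time in s.
With the tool pointing down it reaches from about 350 to 975 mm from the base axis. Payload 7.1 kg.
Tool frame: the origin (TCP) lies at the very end of the fingers, on their centre line; the grasp point (between the pads) lies 19 mm behind it; x points along the fingers, y is the direction in which the jaws open and shut, and the axes are right-handed (so a half turn about x gives the same grasp; the last joint's range is limited). The gripper opens to 88 mm and grips with 3 to 60 N. Pads are 20 mm wide; open, the fingers measure 115 mm over their backs; the gripper's body (75 mm by 178 mm) begins 61 mm behind the grasp point.
Start: joints at [-1.35, 0.423, 1.63, -0, 1.089, -0.019], TCP at [148.462, -607.095, 222.675] pointing down, gripper open.
Joint ranges: [-3, 3], [-0.9, 2.11], [0.09, 2.58], [-1.31, 4.45], [0.11, 2.69], [-2.54, 2.54]. Speed limits (rad/s): [2.39, 2.39, 3.01, 3.14, 3.14, 3.14].

### API

Orientations are given as a rotation vector (axis times angle).
In Python, from workcell import ctrl gives the robot as it stands. The module is installed in compiled form; this text tells all that it offers.
- The arm moves only by the tool carry_out, never from a script. Its argument "commands" is a list of rows, each a list of 6 numbers: the shift along the tool's x, y, z in m, then the turn, a rotation vector about the tool's x, y, z in degrees. In form: [[tx, ty, tz, rx, ry, rz], ...]. A call has 1 to 8 rows; each row shifts and turns the pose as measured when the row begins, along the tool's axes as they then stand; what a row does not reach is not made up. A row lasts 1/8 s, in which the tool goes at most 62.5 mm and 10.7 degrees, less where a joint would pass 70% of its speed; a pose out of reach is approached as far as the arm can. A call with a gripper value outside its range is refused whole. "grip" is the closure, from 0 (fully open) to 1 (shut), set as the call begins (left out, the last holds). The fingers move at their own pace and stop on an object; the grip force is fixed at half the most. Time passes only in rows, so rows that do not move let the fingers close. It gives the time, the measured TCP pose, the force and the opening at its end, in the units of the state.
- ctrl.get_obs(): the state, without advancing time (a new reading comes with each control period).
- ctrl.get_image(name): name is "scene" or "top" or "wrist"; returns a dict with "pixels" (384x512x3 uint8, blue, green, red), "intrinsics" (3x3 intrinsics, pixels), "dist_coeffs" ([k1, k2, p1, p2, k3] as OpenCV has them; the pictures are not rectified), "rvec" (rotation vector, rad) and "tvec" (3), from world to camera coordinates, as OpenCV has them. Camera axes: x right, y down, z forward; pixel columns grow to the right and rows downward; lengths in mm; the calibration is good to about 2 mm. A picture is of the moment at which its call begins. There is no depth.
- ctrl.close_job(): hands the job in, once; it reports no verdict.
The state is a dict: "t": time; "qpos": joint angles; "qvel": joint speeds; "joint_torque": joint torques, N m; "ee_pos": TCP position; "orientation": TCP orientation; "ft_force": force on the tool from outside, world axes, zero at the start; "moment": the same for the moment, N m; "width": finger opening in mm.
Only numpy, scipy, OpenCV 4.12 (cv2) and the standard library are available. Lean on these libraries where they do the work, as an engineer would, in place of code of your own. Each camera call takes 0.05 s, during which the arm holds its last target. There are 200 camera calls.

## Working session

There is one attempt and no reset: what is moved stays moved. The work goes in short steps, Python scripts to look and compute and a tool call to move; the robot and the scene stay as the last step left them, time stands still between calls to the robot, and variables do not carry over. Pictures are saved under pics/ and viewed, about 8 in all and at most 12, crops included, and the job is handed in when it is done.

Besides the shell and the picture viewer there is one more tool, called in YAML: its name, and indented under it one key for each argument. carry_out: Moves the arm, as the interface text tells. Its arguments: {"type":"object","properties":{"commands":{"type":"array"},"grip":{"type":"number"}},"required":["commands"]}

```bash
mkdir -p pics
cat > h.py <<'E'
import numpy as np, cv2
from workcell import ctrl
def grab(n,fn=None):
    d=ctrl.get_image(n)
    if fn: cv2.imwrite('pics/'+fn,d['pixels'])
    return d
def ray(d,u,v):
    K=np.array(d['intrinsics'],float);D=np.array(d['dist_coeffs'],float)
    R=cv2.Rodrigues(np.array(d['rvec'],float))[0];t=np.array(d['tvec'],float).ravel()
    p=cv2.undistortPoints(np.array([[[u,v]]],float),K,D).ravel()
    return -R.T@t, R.T@np.array([p[0],p[1],1.])
def onz(d,u,v,z):
    o,r=ray(d,u,v); return o+r*(z-o[2])/r[2]
def tri(d1,p1,d2,p2):
    o1,r1=ray(d1,*p1);o2,r2=ray(d2,*p2)
    s=np.linalg.lstsq(np.c_[r1,-r2],o2-o1,rcond=None)[0]
    a=o1+s[0]*r1;b=o2+s[1]*r2
    return (a+b)/2,np.linalg.norm(a-b)
def proj(d,p):
    return cv2.projectPoints(np.array(p,float).reshape(-1,1,3),np.array(d['rvec'],float),np.array(d['tvec'],float),np.array(d['intrinsics'],float),np.array(d['dist_coeffs'],float))[0].reshape(-1,2)
E
python3 - <<'E'
from h import *
import pickle
ds={n:grab(n) for n in('scene','top')}
pickle.dump(ds,open('d0.pkl','wb'))
for n in ds: cv2.imwrite(f'pics/{n}0.png',cv2.resize(ds[n]['pixels'],(800,600),interpolation=cv2.INTER_CUBIC))
for n in ds: print(n,ray(ds[n],256,192))
print(ctrl.get_obs())
E
```

```text
scene (array([1192.17386035,  204.6275471 ,  846.21525038]), array([-0.62319143, -0.23773907, -0.74517407]))
top (array([ 481.66631269,  -14.27758034, 1081.26690778]), array([ 0.07501225,  0.03211252, -0.99670056]))
{'t': 0.1, 'qpos': array([-1.35000765e+00,  4.23756088e-01,  1.63061657e+00, -1.22939718e-05,
        1.08856349e+00, -1.90390151e-02]), 'qvel': array([ 1.20204027e-04, -1.93456341e-03, -2.32046822e-03,  1.29711526e-05,
       -7.15553094e-04, -1.59877007e-03]), 'joint_torque': array([-3.29379463e-04, -5.45612848e+01, -2.74324554e+01,  6.45139511e-02,
        1.87957508e-02, -3.33717071e-05]), 'ee_pos': array([ 148.34882707, -606.62789515,  221.98344353]), 'orientation': array([ 2.0945107 ,  0.25380518, -2.09481901]), 'ft_force': array([ 0.56552596,  0.4910491 , -0.00886167]), 'moment': array([-0.00169297,  0.001091  ,  0.03701365]), 'width': 87.81407125328582}
```

View pics/scene0.png

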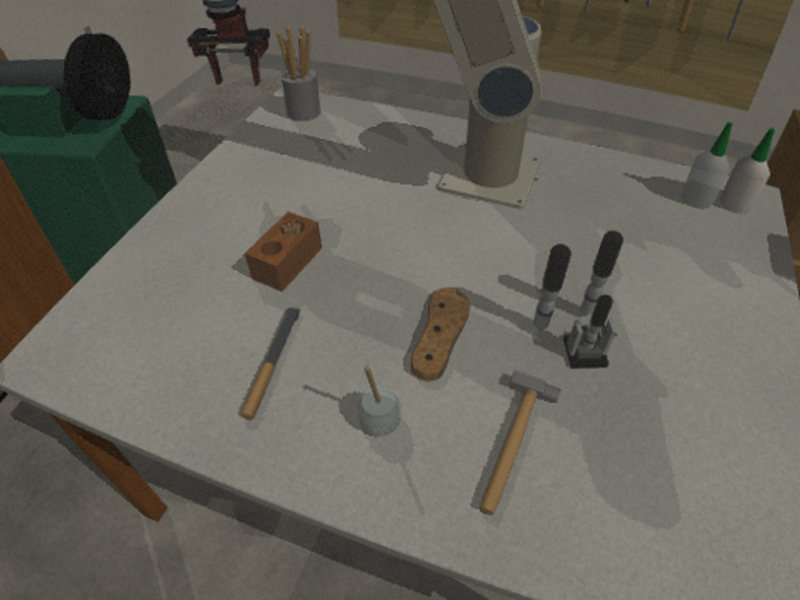

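View pics/top0.png

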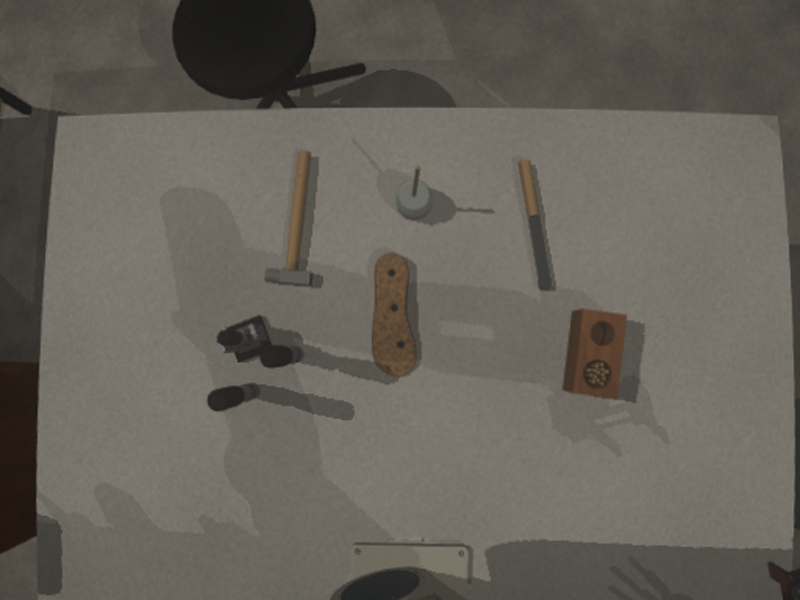

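The scene view (800x600) shows three gauge-like things. A is at (553,285) and B at (602,270), both larger and without the black base. C is at (600,320), the smallest, in the black-based holder. C fits, and I'll confirm it in a crop. In the top view the footbed dots are at (391,272), (394,308) and (400,345). The heel is the narrow far end. The block's empty pocket is at (602,333).

Run:
```python
from h import *
import pickle
ds=pickle.load(open('d0.pkl','rb'))
s=ds['scene']['pixels'][140:240,325:415]; t=ds['top']['pixels'][195:270,125:200]
b=lambda im,k:cv2.convertScaleAbs(cv2.resize(im,(400,440) if k else (400,440),interpolation=cv2.INTER_CUBIC),alpha=1.7)
cv2.imwrite('pics/crop1.png',np.hstack([b(s,0),b(t,1)]))
# footbed mask in top
im=ds['top']['pixels']; hsv=cv2.cvtColor(im,cv2.COLOR_BGR2HSV)
for n in('top','scene'):
    d=ds[n];im=d['pixels'];hsv=cv2.cvtColor(im,cv2.COLOR_BGR2HSV)
    m=cv2.inRange(hsv,(3,70,40),(25,255,255))
    c,_=cv2.findContours(m,cv2.RETR_EXTERNAL,cv2.CHAIN_APPROX_NONE)
    for k in c:
        if cv2.contourArea(k)>150: print(n,cv2.boundingRect(k),cv2.contourArea(k),cv2.minAreaRect(k))
    x0,y0,x1,y1=(235,155,272,245) if n=='top' else (260,180,302,245)
    g=im[y0:y1,x0:x1].max(2)
    dk=(g<45).astype(np.uint8)
    nn,l,st,ce=cv2.connectedComponentsWithStats(dk)
    for i in range(1,nn):
        if st[i,4]>6: print(' dark',st[i,4],ce[i]+[x0,y0])
```

```text
top (360, 198, 41, 57) 1822.5 ((380.34979248046875, 225.7393798828125), (35.46767044067383, 54.510108947753906), 6.911227226257324)
top (238, 162, 28, 79) 1601.5 ((251.5, 201.0), (78.0, 27.0), 90.0)
top (332, 102, 13, 37) 228.5 ((338.0838928222656, 119.80874633789062), (36.14734649658203, 7.530697822570801), 79.99201965332031)
top (183, 96, 15, 77) 528.5 ((190.26829528808594, 134.08535766601562), (8.282365798950195, 76.529052734375), 6.34019136428833)
scene (31, 264, 76, 70) 1202.0 ((70.19126892089844, 294.5706787109375), (98.21394348144531, 17.46329689025879), 46.84761428833008)
scene (307, 249, 37, 80) 737.5 ((325.1390380859375, 288.55120849609375), (10.716865539550781, 84.5002670288086), 20.2248592376709)
scene (154, 232, 22, 36) 283.5 ((164.8189697265625, 249.4224090576172), (8.928838729858398, 38.4727897644043), 23.198589324951172)
scene (263, 184, 37, 60) 1254.0 ((281.1499938964844, 213.54998779296875), (25.930675506591797, 61.664405822753906), 18.434947967529297)
scene (156, 136, 50, 50) 1492.0 ((181.73287963867188, 159.28765869140625), (34.02255630493164, 54.27906036376953), 42.87890625)
scene (0, 100, 48, 132) 3021.0 ((23.5, 165.5), (47.0, 131.0), 0.0)
scene (491, 70, 21, 120) 1061.5 ((501.0, 129.5), (119.0, 20.0), 90.0)
scene (177, 17, 14, 34) 174.0 ((183.8845977783203, 33.92308044433594), (33.535858154296875, 8.825225830078125), 78.69007110595703)
scene (136, 7, 21, 17) 177.5 ((147.48460388183594, 16.77692413330078), (15.436219215393066, 19.64609718322754), 74.74488067626953)
scene (331, 0, 177, 71) 8429.0 ((419.0, 35.0), (70.0, 176.0), 90.0)
scene (216, 0, 74, 34) 1793.5 ((253.07000732421875, 12.510001182556152), (76.93321990966797, 31.254119873046875), 8.13010311126709)
 dark 7 [273.85714286 227.71428571]
```

View pics/crop1.png

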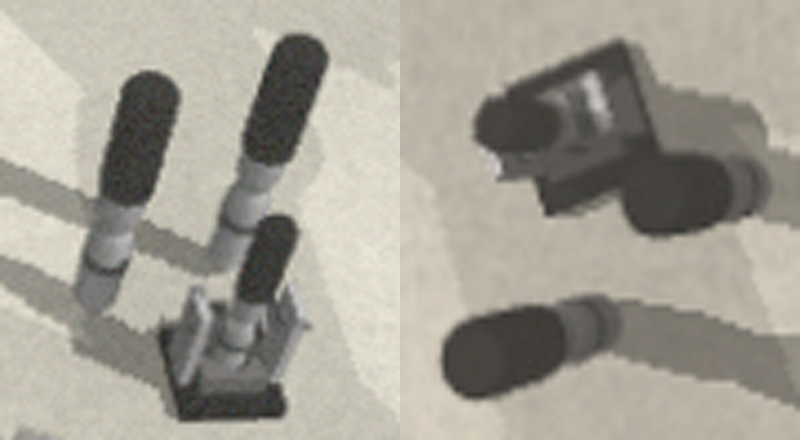

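C at scene crop (265,260) is clearly the smallest and is the one held in the sprung holder, so that's the gauge. Now I'll compute positions.

Run:
```python
from h import *
import pickle
np.set_printoptions(precision=1,suppress=True)
ds=pickle.load(open('d0.pkl','rb'));S=ds['scene'];T=ds['top']
sc=lambda u,v:(325+u/4.444-.4,140+v/4.4-.4); tc=lambda u,v:(125+(u-400)/5.333-.4,195+v/5.867-.4)
f=lambda p:(p[0]*.64-.2,p[1]*.64-.2)
print('cap mid z154 scene',onz(S,*sc(277,228),150),'grip mid',onz(S,*sc(266,262),121))
print('top view cap',onz(T,*tc(505,122),154), tri(S,sc(277,228),T,tc(505,122)))
for c in[(622,40),(660,152),(545,213)]: print('base corner top',onz(T,*tc(*c),12))
for c in[(285,413),(182,418),(160,328)]: print('base corner scene',onz(S,*sc(*c),12))
print('A base',onz(S,*sc(95,300),0),'B base',onz(S,*sc(213,262),0))
print('topview bases',onz(T,*tc(755,190),10),onz(T,*tc(608,315),10))
print('A top',tri(S,sc(150,88),T,tc(655,200)),'B top',tri(S,sc(303,52),T,tc(470,365)))
for z,tp,sp in[(22.5,(391,272),(429,357)),(25,(394,308),(437,329)),(15,(400,345),(442,306))]:
    print('dot',onz(T,*f(tp),z),onz(S,*f(sp),z))
print('pocket',onz(T,*f((602,333)),75),onz(S,*f((271,248)),75),'pins',onz(T,*f((598,374)),80))
m=cv2.inRange(cv2.cvtColor(T['pixels'],cv2.COLOR_BGR2HSV),(3,70,40),(25,255,255))[162:241,238:266]
print([int((r>0).sum()) for r in m][::4])
```

```text
cap mid z154 scene [488.3 308.6 150. ] grip mid [490.2 309.7 121. ]
top view cap [488.4 303.6 154. ] (array([488.2, 307.1, 149. ]), np.float64(3.4566948507048423))
base corner top [531.8 286.6  12. ]
base corner top [475.6 263.6  12. ]
base corner top [443.9 328.   12. ]
base corner scene [513.4 353.7  12. ]
base corner scene [540.1 289.9  12. ]
base corner scene [470.2 263.8  12. ]
A base [450.4 217.5  -0. ] B base [386.4 290.9   0. ]
topview bases [457.3 210.2  10. ] [393.3 291.5  10. ]
A top (array([457. , 214.6, 207.1]), np.float64(0.22673926366114647)) B top (array([387.3, 299.6, 204.9]), np.float64(0.29390270810249425))
dot [614.3  37.8  22.5] [614.9  39.   22.5]
dot [546.8  31.3  25. ] [549.7  33.1  25. ]
dot [478.4  19.8  15. ] [482.8  22.2  15. ]
pocket [ 502.4 -338.4   75. ] [ 503.9 -339.1   75. ] pins [ 430.6 -328.9   80. ]
[4, 17, 21, 17, 21, 21, 20, 20, 20, 18, 21, 22, 24, 26, 27, 27, 27, 26, 23, 14]
```

```bash
cat >> h.py <<'E'
from scipy.spatial.transform import Rotation as Rn
def go(x,y,z,yaw=None):
    "remaining shift (mm, tool axes) and turn (deg, tool axes) to tool-down pose, y axis at yaw deg"
    o=ctrl.get_obs();R=Rn.from_rotvec(o['orientation']).as_matrix()
    c=np.degrees(np.arctan2(R[1,1],R[0,1]))
    yaw=c if yaw is None else yaw
    a=np.radians(yaw);Y=np.array([np.cos(a),np.sin(a),0]);X=np.array([0,0,-1.]);G=np.c_[X,Y,np.cross(X,Y)]
    np.set_printoptions(precision=2,suppress=True)
    print('t',round(o['t'],2),'pos',o['ee_pos'],'yaw',round(c,1),'F',o['ft_force'],'w',round(o['width'],1),'q',o['qpos'])
    print('shift mm',R.T@(np.array([x,y,z])-o['ee_pos']),'turn',np.degrees(Rn.from_matrix(R.T@G).as_rotvec()))
    print('R\n',R)
E
python3 -c "
from h import *
go(490,309,300,129)
go(490,309,300,-51)"
```

```text
t 0.1 pos [ 148.35 -606.63  221.98] yaw -76.3 F [ 0.57  0.49 -0.01] w 87.8 q [-1.35  0.42  1.63 -0.    1.09 -0.02]
shift mm [ -76.92 -808.37 -549.37] turn [154.74   0.1    0.02]
R
 [[-0.    0.24 -0.97]
 [ 0.   -0.97 -0.24]
 [-1.   -0.   -0.  ]]
t 0.1 pos [ 148.35 -606.63  221.98] yaw -76.3 F [ 0.57  0.49 -0.01] w 87.8 q [-1.35  0.42  1.63 -0.    1.09 -0.02]
shift mm [ -76.92 -808.37 -549.37] turn [-25.26  -0.02   0.08]
R
 [[-0.    0.24 -0.97]
 [ 0.   -0.97 -0.24]
 [-1.   -0.   -0.  ]]
```

carry_out:
  commands:
    - [-0.025,0,-0.03,-8.4,0,0]
    - [-0.025,0,-0.03,-8.4,0,0]
    - [-0.025,0,-0.04,-8.4,0,0]
    - [0,-0.01,-0.06,0,0,0]
    - [0,-0.01,-0.06,0,0,0]
    - [0,-0.01,-0.06,0,0,0]
    - [0,-0.01,-0.06,0,0,0]
    - [0,-0.01,-0.06,0,0,0]
  grip: 0

```text
t: 1.1
ee_pos: [443.8, -332.0, 297.2]
orientation: [1.827, 0.658, -1.825]
ft_force: [0.8, -1.6, -0.5]
width: 87.5
```

```bash
python3 -c "
from h import *
go(570,-60,300,-51)"
```

```text
t 1.1 pos [ 443.76 -332.    297.15] yaw -50.7 F [ 0.78 -1.55 -0.47] w 87.5 q [-0.67  0.24  1.71  0.    1.19  0.22]
shift mm [  -1.51 -130.35 -270.07] turn [ 0.34 -0.14  0.29]
R
 [[-0.    0.63 -0.77]
 [ 0.01 -0.77 -0.63]
 [-1.   -0.01 -0.  ]]
```

carry_out:
  commands:
    - [0,-0.026,-0.054,0.3,0,0]
    - [0,-0.026,-0.054,0,0,0]
    - [0,-0.026,-0.054,0,0,0]
    - [0,-0.026,-0.054,0,0,0]
    - [0,-0.026,-0.054,0,0,0]
    - [0,-0.054,-0.029,0,0,0]
    - [0,-0.054,-0.029,0,0,0]
    - [0,-0.054,-0.029,0,0,0]

```text
t: 2.1
ee_pos: [540.6, 133.2, 297.1]
orientation: [1.829, 0.655, -1.831]
ft_force: [0.4, 0.2, 0.0]
width: 87.5
```

carry_out:
  commands:
    - [0,-0.054,-0.029,0,0,0]
    - [0,-0.054,-0.029,0,0,0]
    - [0,-0.05,-0.025,0,0,0]
    - [0,0,0,0,0,0]

```text
t: 2.6
ee_pos: [502.0, 315.5, 296.9]
orientation: [1.824, 0.659, -1.83]
ft_force: [-0.4, -0.1, 0.3]
width: 87.7
```

```bash
python3 -c "
from h import *
go(490,308,300,-51)
d=grab('wrist'); cv2.imwrite('pics/w1.png',d['pixels'])
import pickle; pickle.dump(d,open('w1.pkl','wb'))
print(ray(d,256,192)); print(proj(d,[[490,308,154],[490,308,12]]))"
```

```text
t 2.6 pos [502.04 315.49 296.89] yaw -50.7 F [-0.37 -0.06  0.35] w 87.7 q [0.54 0.3  1.63 0.01 1.21 1.42]
shift mm [-3.08 -1.85 14.06] turn [0.31 0.04 0.42]
R
 [[-0.01  0.63 -0.77]
 [ 0.01 -0.77 -0.63]
 [-1.   -0.01  0.  ]]
(array([555.59, 357.29, 459.35]), array([-0.19, -0.16, -0.97]))
[[253.32 195.69]
 [254.29 172.62]]
```

View pics/w1.png

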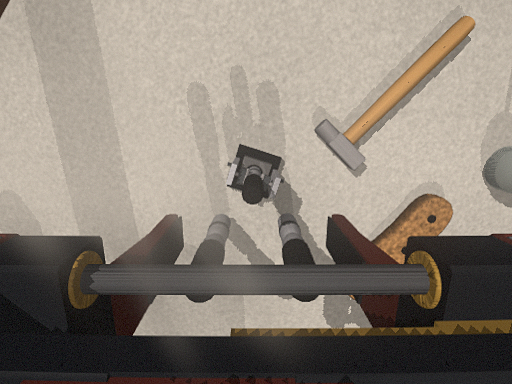

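The wrist view shows the holder with the small gauge (cap around (253,192)), the two larger look-alikes below it at (210,270) and (295,270), and the heel dot at (432,218). Next I'll refine the gauge and heel dot positions.

```bash
python3 -c "
from h import *
import pickle
np.set_printoptions(precision=1,suppress=True)
d=pickle.load(open('w1.pkl','rb'));im=d['pixels']
g=(im[150:215,225:290].max(2)<60).astype(np.uint8)
for r in g[12:58:2]: print(''.join('#' if v else '.' for v in r))
q=(im[205:232,420:446].max(2)<70).astype(np.uint8)
n,l,st,ce=cv2.connectedComponentsWithStats(q)
print([(st[i,4],ce[i]+[420,205],onz(d,*(ce[i]+[420,205]),22.5)) for i in range(1,n) if st[i,4]>8])
print(proj(d,[[490,308,154],[502.5,308,154],[490,308,92]]))
"
```

```text
..............###.............................##..#..##..........
...............#...............................#....##...........
.............##..........#.....................#...##............
.............##...............................###.###............
............##...............................##..................
....................................#........#...................
...........................###..............##...................
..........#...........#############..............................
.........###.........###.#####.#.###.............................
.........#..........####.#.##########...................#........
...................##..##.###.##.#####...........................
.......#....#......#.#.#.##.##########...........................
.....###..#.....##..#..#....##.######............................
.............####.#.#..........##.#####..........................
.................##........#.##....####...#......................
.................##.....#...#.##.##########......................
.................##.....#.....#..#...#######.....................
..................#..........##...#.#######......................
..................##..........#....#.............................
....................##......#....###.............................
......................###########................................
.................................................................
.................................................................
[(np.int32(45), array([431.4, 218.5]), array([616.3,  37.9,  22.5]))]
[[253.3 195.7]
 [260.5 187.2]
 [253.8 183.5]]
```

carry_out:
  commands:
    - [0,-0.002,0.013,0.3,0,0.4]
    - [0.03,0,0,0,0,0]
    - [0.03,0,0,0,0,0]
    - [0.03,0,0,0,0,0]
    - [0,0,0,0,0,0]

```text
t: 3.28
ee_pos: [489.8, 297.5, 205.3]
orientation: [1.832, 0.635, -1.836]
ft_force: [-0.5, -0.4, -0.5]
width: 87.9
```

```bash
python3 -c "
from h import *
go(491,309,109,-51)
d=grab('wrist')
cv2.imwrite('pics/w2.png',d['pixels'])"
```

```text
t 3.27 pos [489.8  297.53 205.31] yaw -51.6 F [-0.5  -0.36 -0.51] w 87.9 q [ 0.53  0.37  1.76 -0.    1.02  1.43]
shift mm [96.26 -8.49 -8.37] turn [-0.62  0.18 -0.15]
R
 [[-0.    0.62 -0.78]
 [-0.   -0.78 -0.62]
 [-1.    0.    0.  ]]
```

View pics/w2.png

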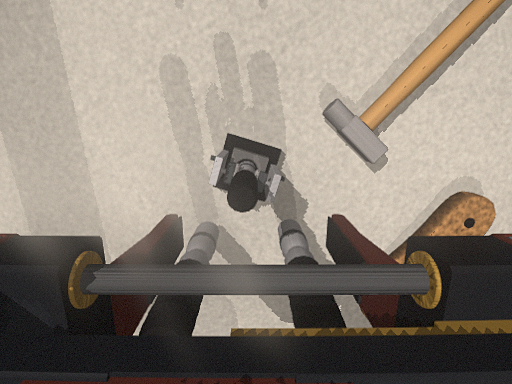

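The wrist view has the cap at about (242,190), and the hammer and footbed are clear. The TCP is about 12 mm off, so I'll correct it while still above the gauge.

carry_out:
  commands:
    - [0,-0.0085,-0.0085,-0.6,0,0]
    - [0,0,0,0,0,0]
    - [0,0,0,0,0,0]

```text
t: 3.7
ee_pos: [494.3, 311.0, 210.7]
orientation: [1.834, 0.644, -1.822]
ft_force: [-0.6, -0.4, -0.3]
width: 87.4
```

```bash
python3 -c "
from h import *
go(491,309,109,-51)
np.set_printoptions(precision=1,suppress=True)
d=grab('wrist');im=d['pixels']
g=(im[150:235,215:295].max(2)<60).astype(np.uint8)
g=cv2.morphologyEx(g,cv2.MORPH_CLOSE,np.ones((5,5)));g=cv2.morphologyEx(g,cv2.MORPH_OPEN,np.ones((9,9)))
for r in g[::3]: print(''.join('#' if v else '.' for v in r))
print(proj(d,[[491,309,154],[491,309,141.5],[491,309,12]]))
p=proj(d,[[491+12.5*np.cos(a)*np.cos(b),309+12.5*np.sin(a)*np.cos(b),141.5+12.5*np.sin(b)] for a in np.arange(0,6.28,.1) for b in(0,.4,.8)])
print(p.min(0),p.max(0))
"
```

```text
t 3.7 pos [494.27 311.04 210.66] yaw -51.1 F [-0.63 -0.39 -0.3 ] w 87.4 q [ 0.54  0.38  1.74 -0.    1.02  1.44]
shift mm [101.63  -0.87   4.36] turn [-0.06 -0.3  -0.23]
R
 [[ 0.01  0.63 -0.78]
 [ 0.   -0.78 -0.63]
 [-1.    0.   -0.01]]
......................................#########.................................
......................................#########.................................
......................................################..........................
.............................................#########......#########...........
.............................................#########......#########...........
............................................................#########...........
................................................................................
................................................................................
................................................................................
................................................................................
......................................................
[... 858 characters left out ...]
.............#################.............................
..................................################..............................
..................................##############................................
..................................##########....................................
................................................................................
................................................................................
................................................................................
................................................................................
[[253.1 211.5]
 [253.1 207. ]
 [253.1 177.7]]
[238.4 192.7] [267.7 221.7]
```

```bash
cat >> h.py <<'E'
def avg(n=4):
    P=[]
    for i in range(n):
        ctrl.get_image('wrist');o=ctrl.get_obs();R=Rn.from_rotvec(o['orientation']).as_matrix()
        P.append(np.r_[o['ee_pos'],R[:,0]*57.3,np.degrees(np.arctan2(R[1,1],R[0,1])),o['ft_force']])
    return np.array(P)
E
python3 -c "
from h import *
np.set_printoptions(precision=2,suppress=True)
P=avg();print(P);print(P.mean(0))"
```

```text
[[494.13 310.93 210.38   0.36   0.01 -57.3  -51.06  -0.9    0.55   0.82]
 [493.97 310.81 210.16   0.33  -0.01 -57.3  -51.06  -0.21   0.05   0.14]
 [493.89 310.71 209.97   0.32  -0.02 -57.3  -51.07  -0.02  -0.13  -0.73]
 [493.82 310.64 209.82   0.3   -0.03 -57.3  -51.07  -0.67  -0.72   0.  ]]
[493.95 310.78 210.08   0.33  -0.01 -57.3  -51.07  -0.45  -0.06   0.06]
```

carry_out:
  commands:
    - [0.015,-0.0005,0.003,0,-0.3,-0.1]
    - [0.02,0,0,0,0,0]
    - [0.015,0,0,0,0,0]
    - [0,0,0,0,0,0]

```text
t: 4.45
ee_pos: [489.9, 308.2, 155.7]
orientation: [1.824, 0.643, -1.831]
ft_force: [0.9, 0.4, 0.6]
width: 87.3
```

```bash
python3 -c "
from h import *
go(491,309,109,-51)"
```

```text
t 4.45 pos [489.93 308.18 155.72] yaw -51.1 F [0.93 0.37 0.62] w 87.3 q [ 0.54  0.44  1.78 -0.    0.92  1.43]
shift mm [46.71 -0.03 -1.55] turn [-0.08  0.25 -0.08]
R
 [[-0.    0.63 -0.78]
 [-0.   -0.78 -0.63]
 [-1.    0.    0.  ]]
```

carry_out:
  commands:
    - [0.015,0,-0.001,0,0.2,0]
    - [0.015,0,0,0,0,0]
    - [0.012,0,0,0,0,0]
    - [0,0,0,0,0,0]
    - [0,0,0,0,0,0]

```text
t: 5.08
ee_pos: [491.1, 309.0, 111.0]
orientation: [1.829, 0.645, -1.828]
ft_force: [0.9, 0.1, 0.4]
width: 87.7
```

```bash
python3 -c "
from h import *
go(491,309,109,-51)
grab('wrist','w3.png')"
```

```text
t 5.08 pos [491.08 308.99 110.97] yaw -51.1 F [0.87 0.06 0.42] w 87.7 q [ 0.54  0.51  1.8  -0.    0.83  1.43]
shift mm [ 1.97 -0.06  0.06] turn [-0.08  0.01 -0.08]
R
 [[ 0.    0.63 -0.78]
 [-0.   -0.78 -0.63]
 [-1.    0.    0.  ]]
```

View pics/w3.png

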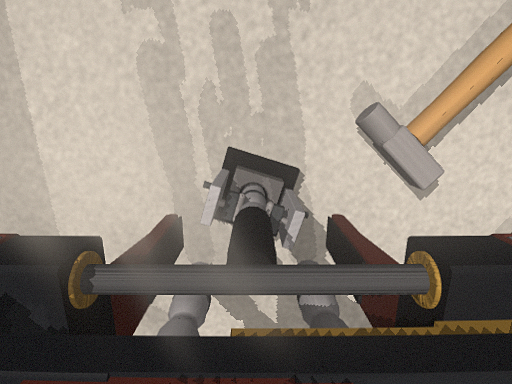

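The gauge's black grip is centred between the fingers, around (252,235). Closing now.

carry_out:
  commands:
    - [0.002,0,0,0,0,0]
    - [0,0,0,0,0,0]
    - [0,0,0,0,0,0]
    - [0,0,0,0,0,0]
    - [0,0,0,0,0,0]
    - [0,0,0,0,0,0]
  grip: 1

```text
t: 5.88
ee_pos: [491.8, 309.4, 110.2]
orientation: [1.831, 0.645, -1.826]
ft_force: [0.5, 0.1, 0.5]
width: 31.2
```

```bash
python3 -c "
from h import *
go(491,309,109,-51)"
```

```text
t 5.88 pos [491.78 309.39 110.23] yaw -51.1 F [0.49 0.08 0.51] w 31.2 q [ 0.54  0.51  1.8  -0.    0.83  1.43]
shift mm [ 1.23 -0.19  0.86] turn [-0.07 -0.13 -0.1 ]
R
 [[ 0.    0.63 -0.78]
 [ 0.   -0.78 -0.63]
 [-1.    0.   -0.  ]]
```

Width is still 31 and closing towards 25, so I'll wait a little longer.

carry_out:
  commands:
    - [0,0,0,0,0,0]
    - [0,0,0,0,0,0]
    - [0,0,0,0,0,0]
    - [0,0,0,0,0,0]

```text
t: 6.38
ee_pos: [491.6, 310.0, 110.3]
orientation: [1.832, 0.646, -1.826]
ft_force: [-0.3, 1.0, 0.6]
width: 24.5
```

```bash
python3 -c "
from h import *
go(491,309,109,-51)"
```

```text
t 6.38 pos [491.58 310.02 110.27] yaw -51.1 F [-0.25  1.    0.6 ] w 24.5 q [ 0.54  0.51  1.8  -0.    0.83  1.43]
shift mm [1.27 0.43 1.1 ] turn [-0.09 -0.15 -0.05]
R
 [[ 0.    0.63 -0.78]
 [ 0.   -0.78 -0.63]
 [-1.    0.   -0.  ]]
```

carry_out:
  commands:
    - [-0.01,0,0,0,0,0]
    - [-0.015,0,0,0,0,0]
    - [-0.02,0,0,0,0,0]
    - [-0.02,0,0,0,0,0]
    - [-0.03,0,0,0,0,0]
    - [-0.03,0,0,0,0,0]
    - [0,0,0,0,0,0]
    - [0,0,0,0,0,0]

```text
t: 7.38
ee_pos: [490.2, 307.9, 242.4]
orientation: [1.829, 0.644, -1.827]
ft_force: [-0.1, -0.4, -1.6]
width: 24.4
```

```bash
python3 -c "
from h import *
go(616,38,200,-51)"
```

```text
t 7.38 pos [490.21 307.91 242.39] yaw -51.1 F [-0.07 -0.35 -1.64] w 24.4 q [ 0.54  0.33  1.72 -0.    1.09  1.43]
shift mm [ 43.05 288.93  71.66] turn [-0.09 -0.01 -0.13]
R
 [[ 0.    0.63 -0.78]
 [-0.   -0.78 -0.63]
 [-1.    0.   -0.  ]]
```

carry_out:
  commands:
    - [0.005,0.03,0.008,0,0,0]
    - [0.005,0.05,0.012,0,0,0]
    - [0.005,0.05,0.012,0,0,0]
    - [0.005,0.05,0.012,0,0,0]
    - [0.005,0.045,0.012,0,0,0]
    - [0,0.03,0.008,0,0,0]
    - [0,0.015,0.003,0,0,0]
    - [0,0,0,0,0,0]

```text
t: 8.38
ee_pos: [605.9, 47.7, 206.6]
orientation: [1.814, 0.648, -1.841]
ft_force: [-0.1, -0.1, -1.8]
width: 24.2
```

```bash
python3 -c "
from h import *
go(616,38,170,-51)
d=grab('wrist');s=grab('scene');print(proj(s,[[616,38,22.5]]))
import pickle;pickle.dump((d,s),open('d2.pkl','wb'))
go(616,38,170,-51)
a=cv2.resize(s['pixels'][130:260,210:340],(480,480),interpolation=cv2.INTER_CUBIC)
b=cv2.resize(d['pixels'],(0,0),fx=.62,fy=.62)
b=np.vstack([b,np.zeros((480-b.shape[0],b.shape[1],3),np.uint8)])
cv2.imwrite('pics/c2.png',cv2.convertScaleAbs(np.hstack([a,b]),alpha=1.4))"
```

```text
t 8.38 pos [605.89  47.74 206.63] yaw -51.0 F [-0.13 -0.06 -1.77] w 24.2 q [ 0.06  0.42  1.67 -0.    1.06  0.95]
shift mm [36.53 14.11 -2.2 ] turn [0.03 0.76 0.29]
R
 [[-0.01  0.63 -0.78]
 [-0.   -0.78 -0.63]
 [-1.   -0.01  0.01]]
[[273.88 228.48]]
t 8.47 pos [605.45  48.9  206.9 ] yaw -50.9 F [ 0.74 -0.02 -1.72] w 24.3 q [ 0.06  0.42  1.67 -0.    1.06  0.95]
shift mm [36.8  15.3  -1.79] turn [0.12 0.75 0.29]
R
 [[-0.01  0.63 -0.78]
 [-0.   -0.78 -0.63]
 [-1.   -0.01  0.01]]
```

View pics/c2.png

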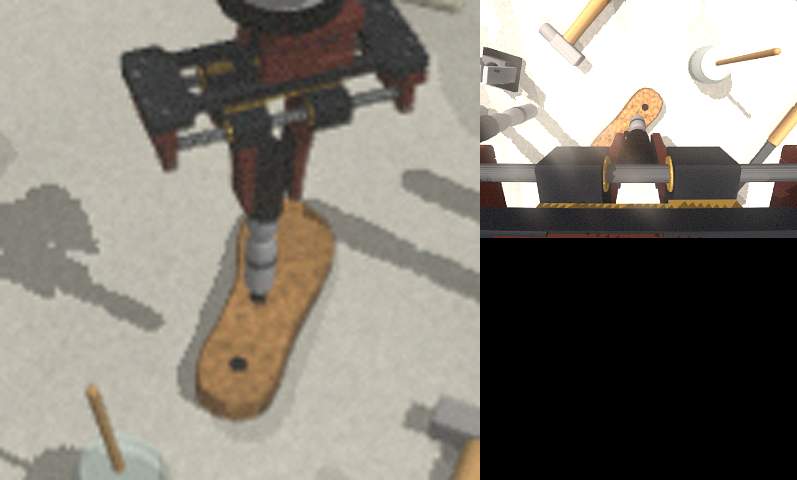

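The scene crop shows the gauge upright in the gripper, and the heel dot at full-frame pixel (274,228). That agrees with the wrist-view fix (616,38) to about 1 mm.

carry_out:
  commands:
    - [0.01,0.008,0,0.1,0.7,0.3]
    - [0.015,0.007,-0.001,0,0,0]
    - [0.015,0,0,0,0,0]
    - [0.005,0,0,0,0,0]
    - [0,0,0,0,0,0]
    - [0,0,0,0,0,0]

```text
t: 9.22
ee_pos: [614.9, 40.1, 157.8]
orientation: [1.824, 0.651, -1.827]
ft_force: [-0.4, 0.6, -1.5]
width: 24.1
```

```bash
python3 -c "
from h import *
go(616,38,140,-51)
s=grab('scene')
go(616,38,140,-51)
"
```

```text
t 9.22 pos [614.86  40.06 157.82] yaw -50.8 F [-0.37  0.56 -1.46] w 24.1 q [ 0.05  0.49  1.69 -0.    0.96  0.93]
shift mm [17.82  2.33  0.4 ] turn [0.23 0.07 0.05]
R
 [[-0.    0.63 -0.77]
 [-0.   -0.77 -0.63]
 [-1.   -0.    0.  ]]
t 9.28 pos [614.9   40.05 157.95] yaw -50.8 F [ 0.23  0.13 -1.13] w 24.4 q [ 0.05  0.49  1.69 -0.    0.96  0.93]
shift mm [17.95  2.29  0.43] turn [0.23 0.06 0.04]
R
 [[-0.    0.63 -0.77]
 [-0.   -0.77 -0.63]
 [-1.   -0.    0.  ]]
```

carry_out:
  commands:
    - [0.012,0.0022,0.0004,0.2,0,0]
    - [0.006,0,0,0,0,0]
    - [0,0,0,0,0,0]
    - [0,0,0,0,0,0]

```text
t: 9.78
ee_pos: [616.4, 37.9, 139.2]
orientation: [1.828, 0.648, -1.828]
ft_force: [0.6, -0.2, -0.2]
width: 24.5
```

```bash
python3 -c "
from h import *
s=grab('scene');t=grab('top')
go(616,38,130,-51)
o=ctrl.get_obs()['ee_pos'];R=Rn.from_rotvec(ctrl.get_obs()['orientation']).as_matrix()
tip=o+R[:,0]*107.3
print('tip',tip,proj(s,[tip,[616,38,22.5]]),proj(t,[tip,[616,38,22.5]]))
a=cv2.resize(s['pixels'][195:245,250:300],(500,500),interpolation=cv2.INTER_CUBIC)
cv2.imwrite('pics/c3.png',cv2.convertScaleAbs(a,alpha=1.5))"
```

```text
t 9.88 pos [616.4   37.93 139.36] yaw -51.0 F [-0.23 -0.31 -2.06] w 24.3 q [ 0.04  0.51  1.7  -0.    0.93  0.93]
shift mm [ 9.36 -0.3   0.27] turn [ 0.02  0.   -0.  ]
R
 [[-0.    0.63 -0.78]
 [-0.   -0.78 -0.63]
 [-1.    0.    0.  ]]
tip [616.39  37.93  32.06] [[273.92 226.58]
 [273.88 228.48]] [[249.85 172.74]
 [249.98 173.29]]
```

View pics/c3.png

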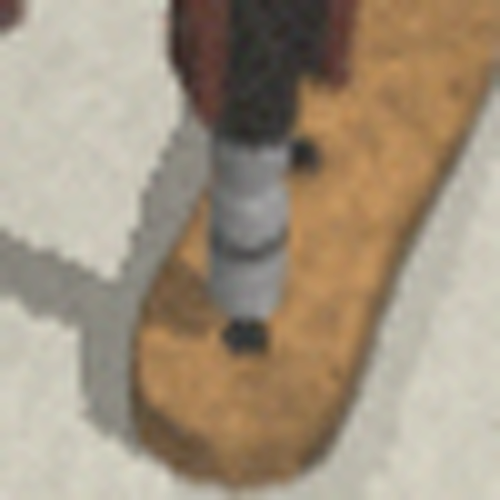

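The tip sits over the heel dot (crop (245,335)). Pressing now.

carry_out:
  commands:
    - [0.006,0,0,0,0,0]
    - [0.003,0,0,0,0,0]
    - [0.002,0,0,0,0,0]
    - [0,0,0,0,0,0]

```text
t: 10.38
ee_pos: [617.0, 38.0, 128.6]
orientation: [1.829, 0.647, -1.826]
ft_force: [-0.8, 0.4, 1.5]
width: 24.3
```

```bash
python3 -c "
from h import *
go(616,38,126.5,-51)"
```

```text
t 10.38 pos [617.05  38.05 128.59] yaw -51.0 F [-0.85  0.43  1.46] w 24.3 q [0.04 0.53 1.71 0.   0.9  0.93]
shift mm [ 2.09 -0.63  0.85] turn [ 0.02 -0.07 -0.05]
R
 [[ 0.    0.63 -0.78]
 [ 0.   -0.78 -0.63]
 [-1.    0.   -0.  ]]
```

carry_out:
  commands:
    - [0.003,-0.0003,0,0,0,0]
    - [0.0005,0,0,0,0,0]
    - [0.0003,0,0,0,0,0]
    - [0,0,0,0,0,0]
    - [0,0,0,0,0,0]

```text
t: 11.0
ee_pos: [617.1, 38.2, 125.7]
orientation: [1.83, 0.647, -1.825]
ft_force: [-1.5, 0.4, 4.7]
width: 24.7
```

```bash
python3 -c "
from h import *
go(616,38,126.5,-51)"
```

```text
t 11.0 pos [617.13  38.2  125.72] yaw -51.0 F [-1.52  0.36  4.74] w 24.7 q [ 0.04  0.53  1.71 -0.    0.9   0.93]
shift mm [-0.79 -0.56  1.  ] turn [ 0.02 -0.1  -0.09]
R
 [[ 0.    0.63 -0.78]
 [-0.   -0.78 -0.63]
 [-1.    0.   -0.  ]]
```

carry_out:
  commands:
    - [-0.0005,0,0,0,0,0]
    - [0,0,0,0,0,0]
    - [0,0,0,0,0,0]
    - [-0.01,0,0,0,0,0]
    - [-0.015,0,0,0,0,0]
    - [-0.005,0,0,0,0,0]
    - [0,0,0,0,0,0]

```text
t: 11.88
ee_pos: [617.1, 38.3, 157.9]
orientation: [1.83, 0.647, -1.825]
ft_force: [0.4, -0.3, -0.8]
width: 24.4
```

```bash
python3 -c "
from h import *
import pickle
ds=pickle.load(open('d0.pkl','rb'));s=grab('scene')
# refined dot centroids: start frames and now
def dot(d,u,v,r=5):
    im=d['pixels'].astype(float).max(2);y,x=np.mgrid[v-r:v+r+1,u-r:u+r+1];w=im[v-r:v+r+1,u-r:u+r+1]
    w=np.clip(np.median(w)-12-w,0,None);return (x*w).sum()/w.sum(),(y*w).sum()/w.sum()
np.set_printoptions(precision=1,suppress=True)
for z,tp,sp in[(22.5,(250,174),(274,228)),(25,(252,197),(280,210)),(15,(256,221),(283,196))]:
    a=dot(ds['top'],*tp);b=dot(ds['scene'],*sp);c=dot(s,*sp)
    print(a,b,c,onz(ds['top'],*a,z),onz(ds['scene'],*b,z),tri(ds['top'],a,ds['scene'],b))
go(548,32,145,-51)
"
```

```text
(np.float64(250.17985611510792), np.float64(174.09712230215828)) (np.float64(274.05187319884726), np.float64(228.1613832853026)) (np.float64(274.0880829015544), np.float64(228.1321243523316)) [613.6  37.4  22.5] [614.8  38.1  22.5] (array([613.8,  37.6,  21. ]), np.float64(0.3420249966208076))
(np.float64(251.8707224334601), np.float64(196.4125475285171)) (np.float64(279.359872611465), np.float64(210.04458598726114)) (np.float64(278.61464968152865), np.float64(209.71815286624204)) [548.2  31.6  25. ] [548.7  32.4  25. ] (array([548.2,  31.9,  24.3]), np.float64(0.61677761342256))
(np.float64(255.92813141683777), np.float64(220.06570841889118)) (np.float64(282.31563421828906), np.float64(195.0589970501475)) (np.float64(279.6326219512195), np.float64(194.77743902439025)) [480.   19.4  15. ] [480.9  20.5  15. ] (array([479.9,  19.8,  13.7]), np.float64(0.7416257480619876))
t 11.93 pos [617.05  38.31 157.62] yaw -51.0 F [-0.2  -0.58 -1.07] w 24.2 q [0.04 0.49 1.69 0.   0.96 0.93]
shift mm [ 12.46 -38.59  57.65] turn [ 0.01 -0.11 -0.08]
R
 [[ 0.    0.63 -0.78]
 [ 0.   -0.78 -0.63]
 [-1.    0.   -0.  ]]
```

carry_out:
  commands:
    - [0,-0.013,0.019,0,-0.1,-0.1]
    - [0,-0.013,0.019,0,0,0]
    - [0,-0.009,0.013,0,0,0]
    - [0.005,0,0,0,0,0]
    - [0,0,0,0,0,0]
    - [0,0,0,0,0,0]

```text
t: 12.68
ee_pos: [554.7, 33.3, 151.2]
orientation: [1.828, 0.648, -1.828]
ft_force: [0.5, -0.4, -1.1]
width: 24.6
```

```bash
python3 -c "
from h import *
grab('wrist')
go(549,32,140,-51)"
```

```text
t 12.72 pos [554.66  33.33 151.17] yaw -51.0 F [-0.04 -0.85 -1.12] w 24.3 q [0.04 0.42 1.84 0.   0.89 0.93]
shift mm [11.17 -2.52  5.24] turn [ 0.02 -0.01  0.02]
R
 [[-0.    0.63 -0.78]
 [ 0.   -0.78 -0.63]
 [-1.   -0.   -0.  ]]
```

carry_out:
  commands:
    - [0.004,-0.0025,0.0052,0,0,0]
    - [0.006,0,0,0,0,0]
    - [0,0,0,0,0,0]
    - [0,0,0,0,0,0]

```text
t: 13.22
ee_pos: [549.1, 31.9, 140.2]
orientation: [1.828, 0.648, -1.828]
ft_force: [-0.1, -0.7, -1.6]
width: 24.5
```

```bash
python3 -c "
from h import *
s=grab('scene')
go(549,32,132.3,-51)
o=ctrl.get_obs()['ee_pos'];R=Rn.from_rotvec(ctrl.get_obs()['orientation']).as_matrix()
tip=o+R[:,0]*107.3
print('tip',tip,proj(s,[tip,[549,32,25]]))
a=cv2.resize(s['pixels'][175:235,250:310],(480,480),interpolation=cv2.INTER_CUBIC)
cv2.imwrite('pics/c4.png',cv2.convertScaleAbs(a,alpha=1.5))"
```

```text
t 13.28 pos [549.07  31.93 140.16] yaw -51.0 F [ 0.5   0.2  -1.35] w 24.5 q [0.04 0.43 1.86 0.   0.86 0.93]
shift mm [ 7.86 -0.09  0.01] turn [ 0.02 -0.    0.03]
R
 [[-0.    0.63 -0.78]
 [ 0.   -0.78 -0.63]
 [-1.   -0.   -0.  ]]
tip [549.04  31.98  32.86] [[279.31 208.42]
 [279.21 210.1 ]]
```

View pics/c4.png

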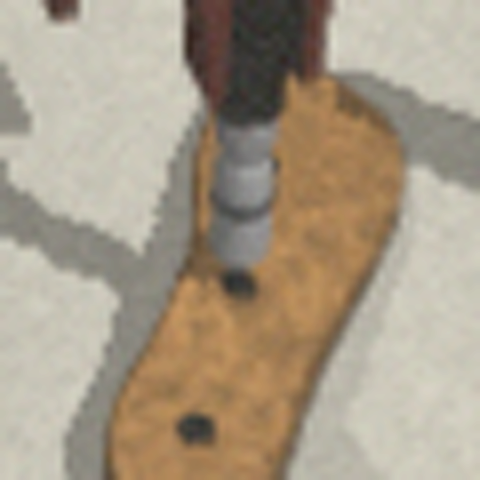

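The tip is over the arch dot (crop (238,283)) and the heel dot is unmoved. Pressing.

carry_out:
  commands:
    - [0.006,0,0,0,0,0]
    - [0.0035,0,0,0,0,0]
    - [0.0025,0,0,0,0,0]
    - [0,0,0,0,0,0]

```text
t: 13.78
ee_pos: [549.8, 32.0, 128.5]
orientation: [1.829, 0.648, -1.827]
ft_force: [-0.7, 0.9, 5.2]
width: 24.5
```

```bash
python3 -c "
from h import *
go(549,32,129,-51)"
```

```text
t 13.78 pos [549.79  32.03 128.47] yaw -51.0 F [-0.71  0.91  5.2 ] w 24.5 q [0.04 0.44 1.86 0.   0.83 0.93]
shift mm [-0.53 -0.47  0.63] turn [ 0.02 -0.07 -0.02]
R
 [[ 0.    0.63 -0.78]
 [ 0.   -0.78 -0.63]
 [-1.    0.   -0.  ]]
```

carry_out:
  commands:
    - [-0.001,0,0,0,0,0]
    - [0,0,0,0,0,0]
    - [0,0,0,0,0,0]
    - [0,0,0,0,0,0]
    - [0,0,0,0,0,0]

```text
t: 14.4
ee_pos: [549.8, 32.0, 130.0]
orientation: [1.829, 0.648, -1.826]
ft_force: [-0.6, 0.1, 4.2]
width: 24.0
```

carry_out:
  commands:
    - [-0.01,0,0,0,0,0]
    - [-0.015,0,0,0,0,0]
    - [0,-0.008,0.015,0,0,0]
    - [0,-0.014,0.024,0,0,0]
    - [0,-0.008,0.013,0,0,0]
    - [0,0,0,0,0,0]
    - [0,0,0,0,0,0]

```text
t: 15.28
ee_pos: [486.7, 22.0, 156.4]
orientation: [1.83, 0.647, -1.826]
ft_force: [0.3, 0.5, -0.8]
width: 24.2
```

```bash
python3 -c "
from h import *
grab('wrist')
go(481,20.3,130,-51)"
```

```text
t 15.32 pos [486.73  21.97 156.29] yaw -51.0 F [-0.09  0.63 -1.86] w 24.3 q [0.02 0.32 1.98 0.   0.84 0.91]
shift mm [26.27 -2.32  5.55] turn [ 0.01 -0.1  -0.04]
R
 [[ 0.    0.63 -0.78]
 [ 0.   -0.78 -0.63]
 [-1.    0.   -0.  ]]
```

carry_out:
  commands:
    - [0.008,-0.0023,0.0055,0,-0.1,0]
    - [0.012,0,0,0,0,0]
    - [0.004,0,0,0,0,0]
    - [0,0,0,0,0,0]
    - [0,0,0,0,0,0]

```text
t: 15.95
ee_pos: [481.5, 20.3, 129.6]
orientation: [1.827, 0.647, -1.828]
ft_force: [-0.1, 0.4, -0.5]
width: 24.6
```

```bash
python3 -c "
from h import *
s=grab('scene')
go(481,20.3,122.3,-51)
o=ctrl.get_obs()['ee_pos'];R=Rn.from_rotvec(ctrl.get_obs()['orientation']).as_matrix()
tip=o+R[:,0]*107.3
print('tip',tip,proj(s,[tip,[481,20.3,15]]))
a=cv2.resize(s['pixels'][165:235,250:320],(490,490),interpolation=cv2.INTER_CUBIC)
cv2.imwrite('pics/c5.png',cv2.convertScaleAbs(a,alpha=1.5))"
```

```text
t 16.0 pos [481.59  20.32 129.73] yaw -51.0 F [-0.62  0.2  -1.42] w 24.2 q [ 0.02  0.36  2.01 -0.    0.78  0.91]
shift mm [ 7.43 -0.36  0.47] turn [ 0.03  0.04 -0.02]
R
 [[-0.    0.63 -0.78]
 [-0.   -0.78 -0.63]
 [-1.    0.    0.  ]]
tip [481.56  20.25  22.43] [[282.3  193.6 ]
 [282.26 195.07]]
```

View pics/c5.png

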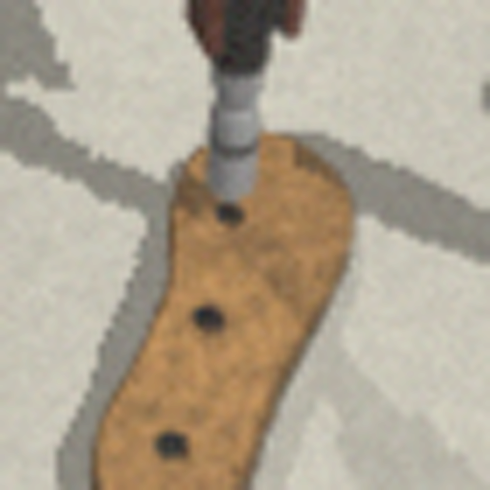

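The tip is over the ball dot (crop (230,213)). Pressing.

carry_out:
  commands:
    - [0.006,-0.0004,0.0004,0,0,0]
    - [0.0035,0,0,0,0,0]
    - [0.0015,0,0,0,0,0]
    - [0,0,0,0,0,0]

```text
t: 16.5
ee_pos: [481.5, 20.5, 118.9]
orientation: [1.828, 0.647, -1.827]
ft_force: [-1.4, -0.1, 2.8]
width: 24.2
```

```bash
python3 -c "
from h import *
go(481,20.3,119.3,-51)"
```

```text
t 16.5 pos [481.5   20.45 118.92] yaw -51.0 F [-1.42 -0.05  2.84] w 24.2 q [ 0.02  0.38  2.01 -0.    0.75  0.91]
shift mm [-0.38 -0.2   0.49] turn [ 0.02 -0.02 -0.06]
R
 [[ 0.    0.63 -0.78]
 [-0.   -0.78 -0.63]
 [-1.    0.   -0.  ]]
```

carry_out:
  commands:
    - [0,0,0,0,0,0]
    - [0,0,0,0,0,0]
    - [0,0,0,0,0,0]
    - [0,0,0,0,0,0]
    - [0,0,0,0,0,0]

```text
t: 17.12
ee_pos: [481.6, 20.5, 119.4]
orientation: [1.828, 0.647, -1.826]
ft_force: [-1.1, -0.9, 3.0]
width: 24.6
```

carry_out:
  commands:
    - [-0.01,0,0,0,0,0]
    - [-0.02,0,0,0,0,0]
    - [-0.04,0,0,0,0,0]
    - [-0.04,0,0,0,0,0]
    - [-0.01,0,0,0,0,0]
    - [0,0,0,0,0,0]

```text
t: 17.88
ee_pos: [480.9, 20.4, 242.9]
orientation: [1.828, 0.647, -1.827]
ft_force: [-0.4, -0.3, -2.0]
width: 24.0
```

```bash
python3 -c "
from h import *
go(503,-338.7,230,-51)
s=grab('scene');print('marks',proj(s,[[615.5,38,22.5],[549,32,25],[481,20.3,15]]))
import pickle
cv2.imwrite('pics/s9.png',s['pixels'])
ds=pickle.load(open('d0.pkl','rb'))
dif=cv2.absdiff(s['pixels'],ds['scene']['pixels']).max(2)[205:245,262:292];print('heel region diff',dif.mean(),(dif>40).sum())
"
```

```text
t 17.88 pos [480.87  20.42 242.86] yaw -51.0 F [-0.45 -0.35 -2.03] w 24.0 q [ 0.02  0.18  1.92 -0.    1.04  0.91]
shift mm [ 13.12 292.91 208.93] turn [ 0.02  0.   -0.05]
R
 [[ 0.    0.63 -0.78]
 [-0.   -0.78 -0.63]
 [-1.    0.    0.  ]]
marks [[273.94 228.35]
 [279.21 210.1 ]
 [282.26 195.07]]
heel region diff 7.9383333333333335 0
```

carry_out:
  commands:
    - [0,0.03,0.0215,0,0,0]
    - [0,0.045,0.032,0,0,0]
    - [0,0.05,0.036,0,0,0]
    - [0,0.05,0.036,0,0,0]
    - [0,0.045,0.032,0,0,0]
    - [0,0.03,0.021,0,0,0]
    - [0,0.015,0.01,0,0,0]
    - [0,0,0,0,0,0]

```text
t: 18.92
ee_pos: [496.2, -310.7, 227.0]
orientation: [1.816, 0.666, -1.846]
ft_force: [0.5, -0.9, -1.2]
width: 24.3
```

```bash
python3 -c "
from h import *
grab('wrist')
go(503,-338.7,220,-51)
"
```

```text
t 18.98 pos [ 496.05 -309.84  226.91] yaw -50.8 F [-0.43  1.02 -2.58] w 24.7 q [-0.58  0.37  1.7  -0.    1.09  0.31]
shift mm [ 6.51 26.88 12.8 ] turn [0.22 0.57 1.13]
R
 [[-0.02  0.63 -0.77]
 [ 0.01 -0.77 -0.63]
 [-1.   -0.02  0.01]]
```

carry_out:
  commands:
    - [0,0.015,0.007,0.2,0.5,1.1]
    - [0,0.012,0.006,0,0,0]
    - [0,0,0,0,0,0]
    - [0,0,0,0,0,0]

```text
t: 19.48
ee_pos: [504.0, -337.7, 226.8]
orientation: [1.825, 0.65, -1.826]
ft_force: [0.7, 0.7, -1.4]
width: 24.5
```

```bash
python3 -c "
from h import *
s=grab('scene');t=grab('top')
go(503,-338.7,150,-51)
o=ctrl.get_obs()['ee_pos'];R=Rn.from_rotvec(ctrl.get_obs()['orientation']).as_matrix()
tip=o+R[:,0]*107.3
print('tip',tip,proj(s,[tip,[503,-338.7,75]]))
a=cv2.resize(s['pixels'][90:200,130:240],(480,480),interpolation=cv2.INTER_CUBIC)
cv2.imwrite('pics/c6.png',cv2.convertScaleAbs(a,alpha=1.5))"
```

```text
t 19.57 pos [ 504.06 -337.66  226.9 ] yaw -50.8 F [ 0.36 -0.24 -0.4 ] w 24.1 q [-0.61  0.39  1.67 -0.    1.08  0.28]
shift mm [76.9   0.09  1.46] turn [ 0.22  0.02 -0.04]
R
 [[ 0.    0.63 -0.77]
 [-0.   -0.77 -0.63]
 [-1.    0.    0.  ]]
tip [ 504.08 -337.73  119.6 ] [[171.11 148.09]
 [173.49 158.38]]
```

View pics/c6.png

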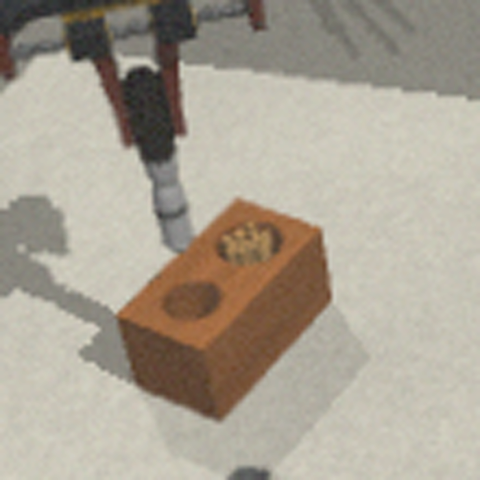

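The gauge hangs just above the pocket mouth (crop (192,300), full-frame (173.6,158.4), as predicted). Lowering it.

carry_out:
  commands:
    - [0.015,0,0.0015,0,0,0]
    - [0.02,0,0,0,0,0]
    - [0.015,0,0,0,0,0]
    - [0.005,0,0,0,0,0]
    - [0,0,0,0,0,0]

```text
t: 20.2
ee_pos: [502.1, -337.8, 167.9]
orientation: [1.824, 0.652, -1.826]
ft_force: [0.5, -0.0, -1.1]
width: 24.0
```

```bash
python3 -c "
from h import *
grab('wrist')
go(503,-338.7,123,-51)"
```

```text
t 20.25 pos [ 502.21 -337.85  168.14] yaw -50.7 F [-0.04  0.71 -1.11] w 24.7 q [-0.61  0.46  1.71 -0.    0.97  0.27]
shift mm [45.14  1.18 -0.1 ] turn [0.26 0.03 0.03]
R
 [[-0.    0.63 -0.77]
 [ 0.   -0.77 -0.63]
 [-1.   -0.    0.  ]]
```

carry_out:
  commands:
    - [0.015,0.001,0,0.2,0,0]
    - [0.015,0,0,0,0,0]
    - [0.008,0,0,0,0,0]
    - [0,0,0,0,0,0]
    - [0,0,0,0,0,0]

```text
t: 20.88
ee_pos: [503.4, -339.0, 128.1]
orientation: [1.827, 0.647, -1.827]
ft_force: [0.3, -0.1, -0.9]
width: 24.2
```

```bash
python3 -c "
from h import *
grab('wrist')
go(503,-338.7,123,-51)"
```

```text
t 20.93 pos [ 503.34 -338.98  128.09] yaw -51.0 F [ 0.48 -0.42 -0.37] w 24.4 q [-0.61  0.52  1.73 -0.    0.89  0.28]
shift mm [ 5.09 -0.44  0.09] turn [ 0.05  0.01 -0.04]
R
 [[ 0.    0.63 -0.78]
 [-0.   -0.78 -0.63]
 [-1.    0.    0.  ]]
```

carry_out:
  commands:
    - [0.004,0,0,0,0,0]
    - [0.0015,0,0,0,0,0]
    - [0,0,0,0,0,0]
    - [0,0,0,0,0,0]

```text
t: 21.42
ee_pos: [503.8, -339.3, 123.1]
orientation: [1.828, 0.646, -1.826]
ft_force: [-0.6, -0.6, -1.3]
width: 24.2
```

```bash
python3 -c "
from h import *
np.set_printoptions(precision=2,suppress=True)
print(avg(3).mean(0))
go(503,-338.7,123,-51)"
```

```text
[ 503.81 -339.31  123.14    0.09   -0.09  -57.3   -50.95   -0.03    0.14
   -1.07]
t 21.57 pos [ 503.8  -339.3   123.14] yaw -51.0 F [-0.54 -0.09 -1.04] w 24.1 q [-0.61  0.52  1.74 -0.    0.88  0.28]
shift mm [ 0.14 -0.97  0.24] turn [ 0.04 -0.01 -0.13]
R
 [[ 0.    0.63 -0.78]
 [-0.   -0.78 -0.63]
 [-1.    0.   -0.  ]]
```

carry_out:
  commands:
    - [0.001,0,0,0,0,0]
    - [0,0,0,0,0,0]

```text
t: 21.82
ee_pos: [503.9, -339.4, 122.2]
orientation: [1.828, 0.646, -1.826]
ft_force: [0.7, 0.7, -1.5]
width: 24.6
```

carry_out:
  commands:
    - [0,0,0,0,0,0]
    - [0,0,0,0,0,0]
    - [0,0,0,0,0,0]
    - [0,0,0,0,0,0]
    - [0,0,0,0,0,0]
    - [0,0,0,0,0,0]
    - [0,0,0,0,0,0]
    - [0,0,0,0,0,0]
  grip: 0

```text
t: 22.82
ee_pos: [504.2, -339.6, 122.6]
orientation: [1.828, 0.645, -1.825]
ft_force: [0.5, -0.2, -0.3]
width: 87.9
```

carry_out:
  commands:
    - [-0.01,0,0,0,0,0]
    - [-0.02,0,0,0,0,0]
    - [-0.03,0,0,0,0,0]
    - [-0.04,0,0,0,0,0]
    - [-0.04,0,0,0,0,0]
    - [-0.03,0,0,0,0,0]
    - [0,0,0,0,0,0]
    - [0,0,0,0,0,0]

```text
t: 23.82
ee_pos: [503.4, -338.9, 301.3]
orientation: [1.828, 0.643, -1.824]
ft_force: [-0.5, 1.0, -0.5]
width: 87.9
```

```bash
python3 -c "
from h import *
import pickle
go(503,-338.7,123,-51)
s=grab('scene');ds=pickle.load(open('d0.pkl','rb'))
dif=cv2.absdiff(s['pixels'],ds['scene']['pixels']).max(2)
for n,(x0,y0,x1,y1) in dict(foot=(258,180,305,248),jar=(225,230,262,280),hammer=(305,235,362,330),rasp=(150,195,195,270)).items(): print(n,(dif[y0:y1,x0:x1]>45).sum())
a=cv2.resize(s['pixels'][60:200,120:260],(560,560),interpolation=cv2.INTER_CUBIC)
cv2.imwrite('pics/c7.png',cv2.convertScaleAbs(a,alpha=1.5))"
```

```text
t 23.82 pos [ 503.44 -338.93  301.28] yaw -51.0 F [-0.54  1.05 -0.54] w 87.9 q [-0.61  0.32  1.6  -0.    1.22  0.28]
shift mm [178.28  -1.3    0.37] turn [ 0.05 -0.05 -0.27]
R
 [[ 0.    0.63 -0.78]
 [-0.   -0.78 -0.63]
 [-1.    0.   -0.  ]]
foot 0
jar 0
hammer 0
rasp 0
```

View pics/c7.png

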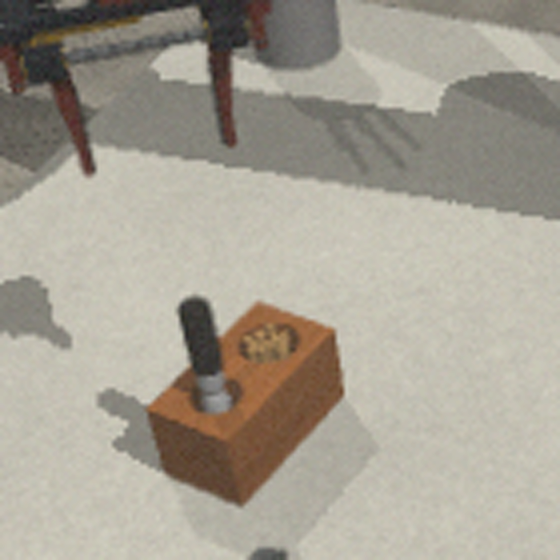

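The gauge stands in the empty pocket (crop (210,370)), the gripper is clear, and nothing else has moved. Handing in.

```bash
python3 -c "
from h import *
print(ctrl.close_job())"
```

```text
the job is handed in; nothing more can be done
None
```

The gauge is standing tip down in the empty pocket, let go, and the job is handed in at about 24 s. I pulled the smallest gauge out of its catch and, holding it upright, pressed the heel, then the arch, then the ball dot. Each contact lasted at least half a second.

- **Pressing:** estimated contact forces, allowing for the gauge's weight, were about 4.5 to 6.5 N. They are single noisy readings (about ±0.7 N), so the peaks on the heel and arch may have come close to the 6.6 N at which the tip is fully in.
- **Position on the dots:** the arch and ball presses landed within about 1–2 mm of the dot centres. The heel landed 1–3 mm off, because the cameras disagreed by about 2.5 mm on where that dot is. All three were well within the 7 mm dot radius.
- **Last checks:** the final scene picture shows the gauge in the pocket, possibly leaning slightly, and the open gripper about 180 mm above where it let go. Comparing it with the first picture shows no change at the footbed, jar, hammer or rasp. I did not compare the two look-alike gauges.

No check failed.

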